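Load instrument cassettes from the drying rack into the oven rack in order of use

ROBOT

A 6-joint arm with a two-finger parallel gripper is mounted at the origin on a cart in front of the work surface, level with it; the furniture and walls round the work are solid. World frame = base frame: x ahead of the robot, y to its left, z up, the work surface at z = 0. Lengths are in mm, angles in rad, forces in N, time in s.
With the tool pointing down it reaches from about 275 to 1000 mm from the base axis. Payload 8.4 kg.
Tool frame: the origin (TCP) lies on the centre line of the jaws, within the pads' length; the fingertips stand r.tip_reach ahead of it and the grasp point (between the pads) lies 11 mm behind it (r.tip_reach is the distance from the TCP to the fingertips, in mm); z points along the fingers, y is the line along which they close (so a half turn about z gives the same grasp; the last joint's range is limited). The gripper opens to 85 mm and grips with 20 to 120 N. Pads are 22 mm wide; open, the fingers measure 114 mm over their backs; the gripper's body (76 mm by 85 mm) begins 54 mm behind the grasp point. The pads swing forward as they close: fully open they stand 13 mm farther back than shut.
Start: joints at [-1.152, 0.353, 1.633, -0, 1.155, -0.002], TCP at [255.306, -570.48, 239.281] pointing down, gripper open.
Joint ranges: [-2.63, 2.63], [-0.92, 2.1], [0.06, 2.66], [-1.3, 4.44], [0, 2.69], [-3.02, 3.02]. Speed limits (rad/s): [2.22, 2.22, 2.79, 3.14, 3.14, 3.14].

INTERFACE

Orientations are given as [roll, pitch, yaw] about the fixed x, y, z axes, in that order (R = Rz(yaw) Ry(pitch) Rx(roll)).
In Python, from rig import r gives the robot as it stands.
- The arm moves only by the tool carry_out, never from a script. Its argument "targets" is a list of rows, each an object with "dp": the shift along the tool's x, y, z in mm, a list of three; "yaw": the turn about the tool's z in degrees. A call has 1 to 12 rows; each row is the pose to reach, as a shift and turn from the pose commanded when the call began, along the tool's axes at that moment; what a row does not reach only later rows make up. A row lasts 1/8 s, in which the tool goes at most 62.5 mm and 10.7 degrees, less where a joint would pass 70% of its speed; a pose out of reach is approached as far as the arm can. A call with a gripper value outside its range is refused whole. "fingers" is the opening, from -1 (shut) to 1 (fully open), so that 0 is half open, set as the call begins (left out, the last holds). The fingers move at their own pace and stop on an object; "grip_force" is the grip in N (left out, the last holds). Time passes only in rows, so rows that repeat a pose let the fingers close. It gives the time, the measured TCP pose, the force, the opening and the grip force at its end, in the units of the state.
- r.sense(): the state, without advancing time (a new reading comes with each control period).
- r.grab_frame(name): name is "scene" or "side" or "wrist"; returns the picture (400x640x3 uint8, red, green, blue); there is no depth.
- r.get_calibration(name): a dict with "fx", "fy", "cx", "cy" (pixels), "rvec" (rotation vector, rad) and "tvec" (3), from world to camera coordinates, as OpenCV has them. Camera axes: x right, y down, z forward; pixel columns grow to the right and rows downward; lengths in mm; the calibration is good to about 2 mm. A picture is of the moment at which its call begins: read the wrist's pose just before it. get_calibration takes no time and is no camera call; for the wrist camera it gives the pose at the moment of the call.
- r.sign_off(): hands the job in; it is judged then, once.
The state is a dict: "clock": time; "qpos": joint angles; "qvel": joint speeds; "joint_efforts": joint torques, N m; "eef_pos": TCP position; "tcp_rot": TCP orientation; "contact_force": force on the tool from outside, world axes, zero at the start; "wrist_torque": the same for the moment, N m; "opening": opening from 0.0 (shut) to 1.0 (fully open); "grasp_force": force on a finger pad.
Only numpy, scipy, OpenCV 4.12 (cv2) and the standard library are available. Lean on these libraries where they do the work, as an engineer would, in place of code of your own. Each camera call takes 0.05 s, during which the arm holds its last target. There are 200 camera calls.

TASK

The four instrument cassettes stand in the drying rack (the wire cradles on the steel tray) in the order in which the sets will be needed, first at the left as seen from the robot. Load them on edge into the wire oven rack, one centred in each slot and fully seated on the rails, in the same order counted from the rack's black-gripped handle: the left-most goes next to the handle, the next beside it, and the right-most ends farthest from the handle, so that the rack is unloaded in order of use. Carry them upright and leave all four standing straight and released.

Things in the scene. Friction and masses are not known exactly. Their poses are not given: they have to be found in the camera images.
- cassette_1_center (a point): Centre (half-way up) of a loose perforated steel instrument cassette, the longest of the four: 148 mm long, 28 mm thick, 76 mm high, 0.2 to 0.4 kg. It stands on its long narrow edge; x along its length, y through its thickness, z up; the same turned end for end. Standing in either rack, its centre is 66 mm above the table.
- cassette_2_center (a point): Centre (half-way up) of a loose perforated steel instrument cassette, the second longest and the tallest of the four: 128 mm long, 28 mm thick, 96 mm high, 0.2 to 0.4 kg. It stands on its long narrow edge; x along its length, y through its thickness, z up; the same turned end for end. Standing in either rack, its centre is 76 mm above the table.
- cassette_3_center (a point): Centre (half-way up) of a loose perforated steel instrument cassette, the third longest and the lowest of the four: 110 mm long, 28 mm thick, 64 mm high, 0.2 to 0.4 kg. It stands on its long narrow edge; x along its length, y through its thickness, z up; the same turned end for end. Standing in either rack, its centre is 60 mm above the table.
- cassette_4_center (a point): Centre (half-way up) of a loose perforated steel instrument cassette, the shortest of the four: 96 mm long, 28 mm thick, 86 mm high, 0.2 to 0.4 kg. It stands on its long narrow edge; x along its length, y through its thickness, z up; the same turned end for end. Standing in either rack, its centre is 71 mm above the table.
- cradle_1: Fixed wire cradle, one of four alike, 70 mm apart in a row on a steel tray (the drying rack); cassette 1 starts in it. Origin: its centre at table level; x along the cassette, away from the robot, y along the row to the left, z up. Rails at 28 mm height. Wire hairpins 29 to 47 mm either side of the middle along x, 74 mm high, 35 mm apart inside, flared to 51; none at the middle.
- cradle_2: Fixed wire cradle, one of four alike, 70 mm apart in a row on a steel tray (the drying rack); cassette 2 starts in it. Origin: its centre at table level; x along the cassette, away from the robot, y along the row to the left, z up. Rails at 28 mm height. Wire hairpins 29 to 47 mm either side of the middle along x, 74 mm high, 35 mm apart inside, flared to 51; none at the middle.
- cradle_3: Fixed wire cradle, one of four alike, 70 mm apart in a row on a steel tray (the drying rack); cassette 3 starts in it. Origin: its centre at table level; x along the cassette, away from the robot, y along the row to the left, z up. Rails at 28 mm height. Wire hairpins 29 to 47 mm either side of the middle along x, 74 mm high, 35 mm apart inside, flared to 51; none at the middle.
- cradle_4: Fixed wire cradle, one of four alike, 70 mm apart in a row on a steel tray (the drying rack); cassette 4 starts in it. Origin: its centre at table level; x along the cassette, away from the robot, y along the row to the left, z up. Rails at 28 mm height. Wire hairpins 29 to 47 mm either side of the middle along x, 74 mm high, 35 mm apart inside, flared to 51; none at the middle.
- oven_rack: Fixed wire rack, 184 x 308 mm, four slots in a row. Origin: its centre at table level; x along a seated cassette, away from the robot, y along the row to the left, z up. Slot centres y = 105, 35, -35, -105 mm, x = 0. Rails at 28 mm height carry the cassette; hairpins as in the cradles: 74 mm high, 35 mm apart inside, flared to 51, none beside the middle.
- handle: Fixed upright wire loop with a black grip, 100 mm wide, 97 mm high: the oven rack's handle, over one end of the rack (y = +150 or -150 mm of the rack). The other end has only a flat steel stop, 52 mm high. Origin: middle of the handle at table level.
Not all that is in view belongs to the job. Leave any green or yellow look-alike of the part that bears cassette_2_center alone.

How it is judged (in metres and radians):
At the end, for the whole second after the job is handed in: All four stand released and at rest, one per slot, in the left-to-right order of their cradles counted from the handle; within 12 mm across the slot, 15 mm along it, 8 mm of seated height, upright within 0.12 rad, along the slot within 0.15 rad (((y of each of cradle_2, cradle_3, cradle_4 in the frame of cradle_1 below 0 m and y of handle in the frame of oven_rack above 0 m and y of cassette_1_center in the frame of oven_rack between 0.093 and 0.117 m) or (y of each of cradle_2, cradle_3, cradle_4 in the frame of cradle_1 below 0 m and y of handle in the frame of oven_rack below 0 m and y of cassette_1_center in the frame of oven_rack between -0.117 and -0.093 m) or (y of cradle_2 in the frame of cradle_1 above 0 m and y of each of cradle_3, cradle_4 in the frame of cradle_1 below 0 m and y of handle in the frame of oven_rack above 0 m and y of cassette_1_center in the frame of oven_rack between 0.023 and 0.047 m) or (y of cradle_2 in the frame of cradle_1 above 0 m and y of each of cradle_3, cradle_4 in the frame of cradle_1 below 0 m and y of handle in the frame of oven_rack below 0 m and y of cassette_1_center in the frame of oven_rack between -0.047 and -0.023 m) or (y of each of cradle_2, cradle_4 in the frame of cradle_1 below 0 m and y of cradle_3 in the frame of cradle_1 above 0 m and y of handle in the frame of oven_rack above 0 m and y of cassette_1_center in the frame of oven_rack between 0.023 and 0.047 m) or (y of each of cradle_2, cradle_4 in the frame of cradle_1 below 0 m and y of cradle_3 in the frame of cradle_1 above 0 m and y of handle in the frame of oven_rack below 0 m and y of cassette_1_center in the frame of oven_rack between -0.047 and -0.023 m) or (y of each of cradle_2, cradle_3 in the frame of cradle_1 below 0 m and y of cradle_4 in the frame of cradle_1 above 0 m and y of handle in the frame of oven_rack above 0 m and y of cassette_1_center in the frame of oven_rack between 0.023 and 0.047 m) or (y of each of cradle_2, cradle_3 in the frame of cradle_1 below 0 m and y of cradle_4 in the frame of cradle_1 above 0 m and y of handle in the frame of oven_rack below 0 m and y of cassette_1_center in the frame of oven_rack between -0.047 and -0.023 m) or (y of each of cradle_2, cradle_3 in the frame of cradle_1 above 0 m and y of cradle_4 in the frame of cradle_1 below 0 m and y of handle in the frame of oven_rack above 0 m and y of cassette_1_center in the frame of oven_rack between -0.047 and -0.023 m) or (y of each of cradle_2, cradle_3 in the frame of cradle_1 above 0 m and y of cradle_4 in the frame of cradle_1 below 0 m and y of handle in the frame of oven_rack below 0 m and y of cassette_1_center in the frame of oven_rack between 0.023 and 0.047 m) or (y of each of cradle_2, cradle_4 in the frame of cradle_1 above 0 m and y of cradle_3 in the frame of cradle_1 below 0 m and y of handle in the frame of oven_rack above 0 m and y of cassette_1_center in the frame of oven_rack between -0.047 and -0.023 m) or (y of each of cradle_2, cradle_4 in the frame of cradle_1 above 0 m and y of cradle_3 in the frame of cradle_1 below 0 m and y of handle in the frame of oven_rack below 0 m and y of cassette_1_center in the frame of oven_rack between 0.023 and 0.047 m) or (y of cradle_2 in the frame of cradle_1 below 0 m and y of each of cradle_3, cradle_4 in the frame of cradle_1 above 0 m and y of handle in the frame of oven_rack above 0 m and y of cassette_1_center in the frame of oven_rack between -0.047 and -0.023 m) or (y of cradle_2 in the frame of cradle_1 below 0 m and y of each of cradle_3, cradle_4 in the frame of cradle_1 above 0 m and y of handle in the frame of oven_rack below 0 m and y of cassette_1_center in the frame of oven_rack between 0.023 and 0.047 m) or (y of each of cradle_2, cradle_3, cradle_4 in the frame of cradle_1 above 0 m and y of handle in the frame of oven_rack above 0 m and y of cassette_1_center in the frame of oven_rack between -0.117 and -0.093 m) or (y of each of cradle_2, cradle_3, cradle_4 in the frame of cradle_1 above 0 m and y of handle in the frame of oven_rack below 0 m and y of cassette_1_center in the frame of oven_rack between 0.093 and 0.117 m)) and x of cassette_1_center in the frame of oven_rack between -0.015 and 0.015 m and z of cassette_1_center in the frame of oven_rack between 0.058 and 0.074 m and angle between each of cassette_1_center, cassette_2_center, cassette_3_center, cassette_4_center's own z axis and vertical below 0.12 rad and angle between the x axis of each of cassette_1_center, cassette_2_center, cassette_3_center, cassette_4_center and the x axis of oven_rack, either way round below 0.15 rad and linear speed of each of cassette_1, cassette_2, cassette_3, cassette_4 below 0.02 m/s and contact force between the fingers and cassette_1 below 0.2 N and ((y of each of cradle_1, cradle_3, cradle_4 in the frame of cradle_2 below 0 m and y of handle in the frame of oven_rack above 0 m and y of cassette_2_center in the frame of oven_rack between 0.093 and 0.117 m) or (y of each of cradle_1, cradle_3, cradle_4 in the frame of cradle_2 below 0 m and y of handle in the frame of oven_rack below 0 m and y of cassette_2_center in the frame of oven_rack between -0.117 and -0.093 m) or (y of cradle_1 in the frame of cradle_2 above 0 m and y of each of cradle_3, cradle_4 in the frame of cradle_2 below 0 m and y of handle in the frame of oven_rack above 0 m and y of cassette_2_center in the frame of oven_rack between 0.023 and 0.047 m) or (y of cradle_1 in the frame of cradle_2 above 0 m and y of each of cradle_3, cradle_4 in the frame of cradle_2 below 0 m and y of handle in the frame of oven_rack below 0 m and y of cassette_2_center in the frame of oven_rack between -0.047 and -0.023 m) or (y of each of cradle_1, cradle_4 in the frame of cradle_2 below 0 m and y of cradle_3 in the frame of cradle_2 above 0 m and y of handle in the frame of oven_rack above 0 m and y of cassette_2_center in the frame of oven_rack between 0.023 and 0.047 m) or (y of each of cradle_1, cradle_4 in the frame of cradle_2 below 0 m and y of cradle_3 in the frame of cradle_2 above 0 m and y of handle in the frame of oven_rack below 0 m and y of cassette_2_center in the frame of oven_rack between -0.047 and -0.023 m) or (y of each of cradle_1, cradle_3 in the frame of cradle_2 below 0 m and y of cradle_4 in the frame of cradle_2 above 0 m and y of handle in the frame of oven_rack above 0 m and y of cassette_2_center in the frame of oven_rack between 0.023 and 0.047 m) or (y of each of cradle_1, cradle_3 in the frame of cradle_2 below 0 m and y of cradle_4 in the frame of cradle_2 above 0 m and y of handle in the frame of oven_rack below 0 m and y of cassette_2_center in the frame of oven_rack between -0.047 and -0.023 m) or (y of each of cradle_1, cradle_3 in the frame of cradle_2 above 0 m and y of cradle_4 in the frame of cradle_2 below 0 m and y of handle in the frame of oven_rack above 0 m and y of cassette_2_center in the frame of oven_rack between -0.047 and -0.023 m) or (y of each of cradle_1, cradle_3 in the frame of cradle_2 above 0 m and y of cradle_4 in the frame of cradle_2 below 0 m and y of handle in the frame of oven_rack below 0 m and y of cassette_2_center in the frame of oven_rack between 0.023 and 0.047 m) or (y of each of cradle_1, cradle_4 in the frame of cradle_2 above 0 m and y of cradle_3 in the frame of cradle_2 below 0 m and y of handle in the frame of oven_rack above 0 m and y of cassette_2_center in the frame of oven_rack between -0.047 and -0.023 m) or (y of each of cradle_1, cradle_4 in the frame of cradle_2 above 0 m and y of cradle_3 in the frame of cradle_2 below 0 m and y of handle in the frame of oven_rack below 0 m and y of cassette_2_center in the frame of oven_rack between 0.023 and 0.047 m) or (y of cradle_1 in the frame of cradle_2 below 0 m and y of each of cradle_3, cradle_4 in the frame of cradle_2 above 0 m and y of handle in the frame of oven_rack above 0 m and y of cassette_2_center in the frame of oven_rack between -0.047 and -0.023 m) or (y of cradle_1 in the frame of cradle_2 below 0 m and y of each of cradle_3, cradle_4 in the frame of cradle_2 above 0 m and y of handle in the frame of oven_rack below 0 m and y of cassette_2_center in the frame of oven_rack between 0.023 and 0.047 m) or (y of each of cradle_1, cradle_3, cradle_4 in the frame of cradle_2 above 0 m and y of handle in the frame of oven_rack above 0 m and y of cassette_2_center in the frame of oven_rack between -0.117 and -0.093 m) or (y of each of cradle_1, cradle_3, cradle_4 in the frame of cradle_2 above 0 m and y of handle in the frame of oven_rack below 0 m and y of cassette_2_center in the frame of oven_rack between 0.093 and 0.117 m)) and x of cassette_2_center in the frame of oven_rack between -0.015 and 0.015 m and z of cassette_2_center in the frame of oven_rack between 0.068 and 0.084 m and contact force between the fingers and cassette_2 below 0.2 N and ((y of each of cradle_1, cradle_2, cradle_4 in the frame of cradle_3 below 0 m and y of handle in the frame of oven_rack above 0 m and y of cassette_3_center in the frame of oven_rack between 0.093 and 0.117 m) or (y of each of cradle_1, cradle_2, cradle_4 in the frame of cradle_3 below 0 m and y of handle in the frame of oven_rack below 0 m and y of cassette_3_center in the frame of oven_rack between -0.117 and -0.093 m) or (y of cradle_1 in the frame of cradle_3 above 0 m and y of each of cradle_2, cradle_4 in the frame of cradle_3 below 0 m and y of handle in the frame of oven_rack above 0 m and y of cassette_3_center in the frame of oven_rack between 0.023 and 0.047 m) or (y of cradle_1 in the frame of cradle_3 above 0 m and y of each of cradle_2, cradle_4 in the frame of cradle_3 below 0 m and y of handle in the frame of oven_rack below 0 m and y of cassette_3_center in the frame of oven_rack between -0.047 and -0.023 m) or (y of each of cradle_1, cradle_4 in the frame of cradle_3 below 0 m and y of cradle_2 in the frame of cradle_3 above 0 m and y of handle in the frame of oven_rack above 0 m and y of cassette_3_center in the frame of oven_rack between 0.023 and 0.047 m) or (y of each of cradle_1, cradle_4 in the frame of cradle_3 below 0 m and y of cradle_2 in the frame of cradle_3 above 0 m and y of handle in the frame of oven_rack below 0 m and y of cassette_3_center in the frame of oven_rack between -0.047 and -0.023 m) or (y of each of cradle_1, cradle_2 in the frame of cradle_3 below 0 m and y of cradle_4 in the frame of cradle_3 above 0 m and y of handle in the frame of oven_rack above 0 m and y of cassette_3_center in the frame of oven_rack between 0.023 and 0.047 m) or (y of each of cradle_1, cradle_2 in the frame of cradle_3 below 0 m and y of cradle_4 in the frame of cradle_3 above 0 m and y of handle in the frame of oven_rack below 0 m and y of cassette_3_center in the frame of oven_rack between -0.047 and -0.023 m) or (y of each of cradle_1, cradle_2 in the frame of cradle_3 above 0 m and y of cradle_4 in the frame of cradle_3 below 0 m and y of handle in the frame of oven_rack above 0 m and y of cassette_3_center in the frame of oven_rack between -0.047 and -0.023 m) or (y of each of cradle_1, cradle_2 in the frame of cradle_3 above 0 m and y of cradle_4 in the frame of cradle_3 below 0 m and y of handle in the frame of oven_rack below 0 m and y of cassette_3_center in the frame of oven_rack between 0.023 and 0.047 m) or (y of each of cradle_1, cradle_4 in the frame of cradle_3 above 0 m and y of cradle_2 in the frame of cradle_3 below 0 m and y of handle in the frame of oven_rack above 0 m and y of cassette_3_center in the frame of oven_rack between -0.047 and -0.023 m) or (y of each of cradle_1, cradle_4 in the frame of cradle_3 above 0 m and y of cradle_2 in the frame of cradle_3 below 0 m and y of handle in the frame of oven_rack below 0 m and y of cassette_3_center in the frame of oven_rack between 0.023 and 0.047 m) or (y of cradle_1 in the frame of cradle_3 below 0 m and y of each of cradle_2, cradle_4 in the frame of cradle_3 above 0 m and y of handle in the frame of oven_rack above 0 m and y of cassette_3_center in the frame of oven_rack between -0.047 and -0.023 m) or (y of cradle_1 in the frame of cradle_3 below 0 m and y of each of cradle_2, cradle_4 in the frame of cradle_3 above 0 m and y of handle in the frame of oven_rack below 0 m and y of cassette_3_center in the frame of oven_rack between 0.023 and 0.047 m) or (y of each of cradle_1, cradle_2, cradle_4 in the frame of cradle_3 above 0 m and y of handle in the frame of oven_rack above 0 m and y of cassette_3_center in the frame of oven_rack between -0.117 and -0.093 m) or (y of each of cradle_1, cradle_2, cradle_4 in the frame of cradle_3 above 0 m and y of handle in the frame of oven_rack below 0 m and y of cassette_3_center in the frame of oven_rack between 0.093 and 0.117 m)) and x of cassette_3_center in the frame of oven_rack between -0.015 and 0.015 m and z of cassette_3_center in the frame of oven_rack between 0.052 and 0.068 m and contact force between the fingers and cassette_3 below 0.2 N and ((y of each of cradle_1, cradle_2, cradle_3 in the frame of cradle_4 below 0 m and y of handle in the frame of oven_rack above 0 m and y of cassette_4_center in the frame of oven_rack between 0.093 and 0.117 m) or (y of each of cradle_1, cradle_2, cradle_3 in the frame of cradle_4 below 0 m and y of handle in the frame of oven_rack below 0 m and y of cassette_4_center in the frame of oven_rack between -0.117 and -0.093 m) or (y of cradle_1 in the frame of cradle_4 above 0 m and y of each of cradle_2, cradle_3 in the frame of cradle_4 below 0 m and y of handle in the frame of oven_rack above 0 m and y of cassette_4_center in the frame of oven_rack between 0.023 and 0.047 m) or (y of cradle_1 in the frame of cradle_4 above 0 m and y of each of cradle_2, cradle_3 in the frame of cradle_4 below 0 m and y of handle in the frame of oven_rack below 0 m and y of cassette_4_center in the frame of oven_rack between -0.047 and -0.023 m) or (y of each of cradle_1, cradle_3 in the frame of cradle_4 below 0 m and y of cradle_2 in the frame of cradle_4 above 0 m and y of handle in the frame of oven_rack above 0 m and y of cassette_4_center in the frame of oven_rack between 0.023 and 0.047 m) or (y of each of cradle_1, cradle_3 in the frame of cradle_4 below 0 m and y of cradle_2 in the frame of cradle_4 above 0 m and y of handle in the frame of oven_rack below 0 m and y of cassette_4_center in the frame of oven_rack between -0.047 and -0.023 m) or (y of each of cradle_1, cradle_2 in the frame of cradle_4 below 0 m and y of cradle_3 in the frame of cradle_4 above 0 m and y of handle in the frame of oven_rack above 0 m and y of cassette_4_center in the frame of oven_rack between 0.023 and 0.047 m) or (y of each of cradle_1, cradle_2 in the frame of cradle_4 below 0 m and y of cradle_3 in the frame of cradle_4 above 0 m and y of handle in the frame of oven_rack below 0 m and y of cassette_4_center in the frame of oven_rack between -0.047 and -0.023 m) or (y of each of cradle_1, cradle_2 in the frame of cradle_4 above 0 m and y of cradle_3 in the frame of cradle_4 below 0 m and y of handle in the frame of oven_rack above 0 m and y of cassette_4_center in the frame of oven_rack between -0.047 and -0.023 m) or (y of each of cradle_1, cradle_2 in the frame of cradle_4 above 0 m and y of cradle_3 in the frame of cradle_4 below 0 m and y of handle in the frame of oven_rack below 0 m and y of cassette_4_center in the frame of oven_rack between 0.023 and 0.047 m) or (y of each of cradle_1, cradle_3 in the frame of cradle_4 above 0 m and y of cradle_2 in the frame of cradle_4 below 0 m and y of handle in the frame of oven_rack above 0 m and y of cassette_4_center in the frame of oven_rack between -0.047 and -0.023 m) or (y of each of cradle_1, cradle_3 in the frame of cradle_4 above 0 m and y of cradle_2 in the frame of cradle_4 below 0 m and y of handle in the frame of oven_rack below 0 m and y of cassette_4_center in the frame of oven_rack between 0.023 and 0.047 m) or (y of cradle_1 in the frame of cradle_4 below 0 m and y of each of cradle_2, cradle_3 in the frame of cradle_4 above 0 m and y of handle in the frame of oven_rack above 0 m and y of cassette_4_center in the frame of oven_rack between -0.047 and -0.023 m) or (y of cradle_1 in the frame of cradle_4 below 0 m and y of each of cradle_2, cradle_3 in the frame of cradle_4 above 0 m and y of handle in the frame of oven_rack below 0 m and y of cassette_4_center in the frame of oven_rack between 0.023 and 0.047 m) or (y of each of cradle_1, cradle_2, cradle_3 in the frame of cradle_4 above 0 m and y of handle in the frame of oven_rack above 0 m and y of cassette_4_center in the frame of oven_rack between -0.117 and -0.093 m) or (y of each of cradle_1, cradle_2, cradle_3 in the frame of cradle_4 above 0 m and y of handle in the frame of oven_rack below 0 m and y of cassette_4_center in the frame of oven_rack between 0.093 and 0.117 m)) and x of cassette_4_center in the frame of oven_rack between -0.015 and 0.015 m and z of cassette_4_center in the frame of oven_rack between 0.063 and 0.079 m and contact force between the fingers and cassette_4 below 0.2 N); the robot touches nothing.
It fails at once if a cassette is tipped over (more than 0.6 rad from upright) (angle between any of cassette_1_center, cassette_2_center, cassette_3_center, cassette_4_center's own z axis and vertical above 0.6 rad).
It also fails if it takes over 118 s, if anything falls off the work surface, if the arm or the gripper's body presses on something with over 40 N, if the wrist force passes 120 N, or if a joint passes its speed limit or range.

## Working session

There is one attempt and no reset: what is moved stays moved. The work goes in short steps, Python scripts to look and compute and a tool call to move; the robot and the scene stay as the last step left them, time stands still between calls to the robot, and variables do not carry over. Pictures are saved under pics/ and viewed, at most 14 in all, crops included, and the job is handed in when it is done.

Besides the shell and the picture viewer there is one more tool, called after "Request:" as name([rows], argument=value, ...), one row to a line, values as JSON. carry_out: Moves the arm, as the interface text tells. Its arguments: {"type":"object","properties":{"targets":{"type":"array","items":{"type":"object","properties":{"dp":{"type":"array","items":{"type":"number"}},"yaw":{"type":"number"}}}},"fingers":{"type":"number"},"grip_force":{"type":"number"}},"required":["targets"]}

```bash
mkdir -p pics; ls
python3 - <<'E'
from rig import r
import cv2
print(r.sense(), r.tip_reach)
for n in ("scene","side"):
    cv2.imwrite(f"pics/{n}0.png", r.grab_frame(n)[:,:,::-1]); print(r.get_calibration(n))
print(r.get_calibration("wrist"))
E
```

```text
pics
{'clock': 0.0, 'qpos': array([-1.15239245e+00,  3.53663831e-01,  1.63417228e+00,  2.74557310e-06,
        1.15519880e+00, -2.46283779e-03]), 'qvel': array([-0.00041401, -0.00117102,  0.00120944, -0.00173221,  0.00036513,
       -0.00063934]), 'joint_efforts': array([ 9.14832508e-04, -6.05247331e+01, -3.42060828e+01,  2.28018948e-06,
        9.48176341e-03, -2.86255329e-05]), 'eef_pos': array([ 255.11145438, -570.02929917,  238.53555964]), 'tcp_rot': array([-3.14015040e+00, -6.06230716e-06,  4.20865597e-01]), 'contact_force': array([0.13169114, 0.14512557, 0.85212255]), 'wrist_torque': array([-0.00072845,  0.00653393, -0.01291076]), 'grasp_force': 0.0, 'opening': 1.001172189190796} 8.0
{'fx': 407.33951310811335, 'fy': 407.33951310811335, 'cx': 317.8488599131093, 'cy': 204.49842112056564, 'rvec': array([ 1.19855007, -2.01867008,  1.19268391]), 'tvec': array([299.74853758, 345.78008281, 801.3612845 ])}
{'fx': 477.9499619008216, 'fy': 477.9499619008216, 'cx': 314.75702040813536, 'cy': 204.82026306448526, 'rvec': array([ 0.01853933,  2.66032389, -1.62833496]), 'tvec': array([ 604.7344817 ,   51.68396737, 1556.93451912])}
{'fx': 331.16858040414854, 'fy': 331.16858040414854, 'cx': 315.3990982610827, 'cy': 196.85492754472176, 'rvec': array([-2.39412784,  1.55102048,  0.26235554]), 'tvec': array([-624.30353844,  -42.07901842,  382.25528779])}
```

View pics/scene0.png

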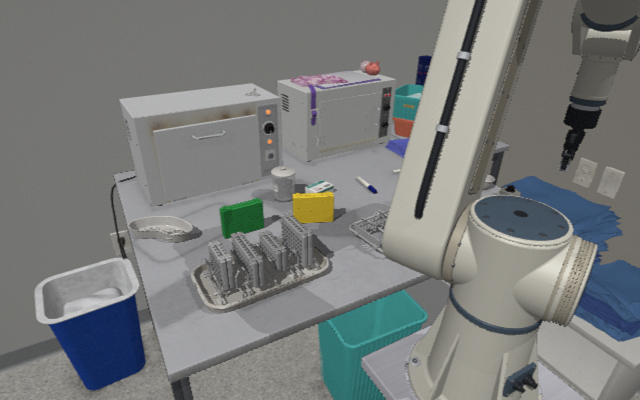

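View pics/side0.png

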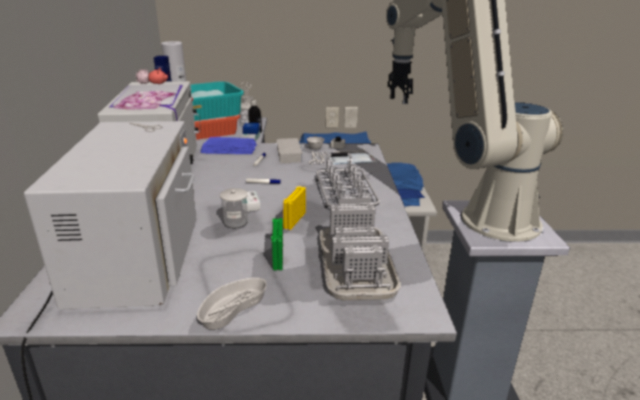

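The tray with four grey cassettes is at scene (195–330, 220–305). The oven rack is partly hidden at (350–400, 210–250) in the scene view and sits at (318–375, 165–205) in the side view. I'll leave the green and yellow look-alikes alone.

```bash
cat > h.py <<'E'
import numpy as np, cv2
from rig import r
def ray(c,uv):
    R=cv2.Rodrigues(c["rvec"])[0]; o=-R.T@c["tvec"]
    d=R.T@np.array([(uv[0]-c["cx"])/c["fx"],(uv[1]-c["cy"])/c["fy"],1.]); return o,d
def cast(c,uv,z):
    o,d=ray(c,uv); return (o+d*(z-o[2])/d[2]).round(1)
def proj(c,P):
    K=np.array([[c["fx"],0,c["cx"]],[0,c["fy"],c["cy"]],[0,0,1]])
    return cv2.projectPoints(np.array(P,float).reshape(-1,3),c["rvec"],c["tvec"],K,None)[0][:,0]
E
python3 - <<'E'
from h import *
s=r.get_calibration("scene"); d=r.get_calibration("side"); w=r.get_calibration("wrist")
print("tray",[cast(s,p,0) for p in [(193,280),(215,307),(330,265),(300,235)]])
print("cass",[cast(s,p,80) for p in [(219,245),(246,240),(273,240),(297,228)]])
print("side tray",[cast(d,p,0) for p in [(325,292),(395,292),(322,232),(372,232)]])
print("side rack",[cast(d,p,0) for p in [(322,205),(377,205),(318,172),(362,172)]])
print("wrist cam",ray(w,(w["cx"],w["cy"])))
E
```

```text
tray [array([558.6, 401.9,   0. ]), array([435.5, 380.9,   0. ]), array([445.8,  57.3,   0. ]), array([616.4,  62.9,   0. ])]
cass [array([564.9, 322.7,  80. ]), array([553.9, 253.3,  80. ]), array([520.6, 190.5,  80. ]), array([543.6, 108.3,  80. ])]
side tray [array([587.2, 373.4,   0. ]), array([409.3, 374.3,   0. ]), array([584.1,  73.1,   0. ]), array([429.1,  73. ,   0. ])]
side rack [array([ 577.7, -110.3,    0. ]), array([ 388.1, -110.9,    0. ]), array([ 583.4, -397.8,    0. ]), array([ 408.1, -399.3,    0. ])]
wrist cam (array([ 332.65933838, -535.98046383,  373.77448271]), array([-0.29818835, -0.13120549, -0.94544636]))
```

Request:
carry_out([
  {"dp": [50,-27,-9],"yaw": 4},
  {"dp": [100,-54,-18],"yaw": 8},
  {"dp": [150,-80,-26],"yaw": 12},
  {"dp": [200,-107,-34],"yaw": 16},
  {"dp": [250,-134,-43],"yaw": 20},
  {"dp": [300,-160,-52],"yaw": 24.1},
  {"dp": [352,-187,-60],"yaw": 24.1},
  {"dp": [352,-187,-60],"yaw": 24.1},
  {"dp": [352,-187,-60],"yaw": 24.1},
  {"dp": [352,-187,-60],"yaw": 24.1},
], fingers=0.2)

```text
clock: 1.35
eef_pos: [499.3, -256.9, 298.8]
tcp_rot: [-3.141, 0.001, -0.001]
contact_force: [1.2, 1.0, -0.7]
opening: 0.599
grasp_force: 0.0
```

Run:
```python
from h import *
import pickle
s=r.sense();print(s["eef_pos"],s["tcp_rot"],s["opening"])
c=r.get_calibration("wrist"); im=r.grab_frame("wrist"); pickle.dump((c,im),open("rack.pkl","wb"))
cv2.imwrite("pics/rack.png",im[:,:,::-1]); print(ray(c,(c["cx"],c["cy"])))
```

```text
[ 499.29527187 -256.85551603  298.82542269] [-3.14143032e+00  9.75472054e-04 -1.14038031e-03] 0.5988716375459838
(array([ 584.23568798, -257.09615938,  433.93748519]), array([-0.32700508,  0.00144456, -0.94502147]))
```

View pics/rack.png

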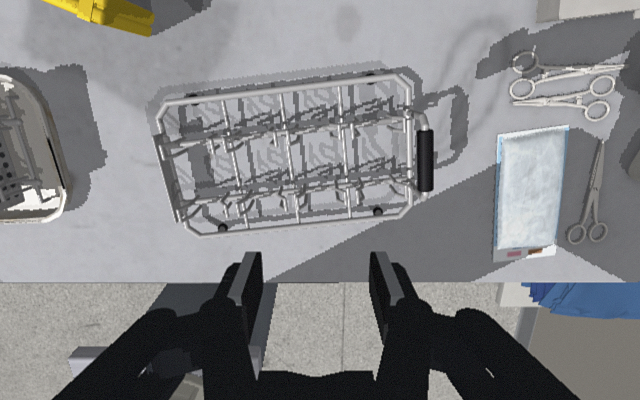

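Seen from the wrist, the rack spans pixels (155–415, 75–235). The black grip at (425,160) is on the image right, which is the −y side. So the left-most cassette goes to rack y = −105. I'll zoom in on the wires.

Run:
```python
from h import *
import pickle
c,im=pickle.load(open("rack.pkl","rb"))
cv2.imwrite("pics/rackz.png",cv2.resize(im[60:250,140:445,::-1],None,fx=2.6,fy=2.6,interpolation=cv2.INTER_CUBIC)[:600,:800])
m=(im.max(2)<60); m[250:]=0; m[:,:400]=0; m[:,440:]=0;m[:100]=0
ys,xs=np.nonzero(m); print(xs.min(),xs.max(),ys.min(),ys.max(), cv2.minAreaRect(np.c_[xs,ys].astype(np.float32)))
```

```text
417 433 129 191 ((425.0, 160.0), (62.0, 16.0), 90.0)
```

View pics/rackz.png

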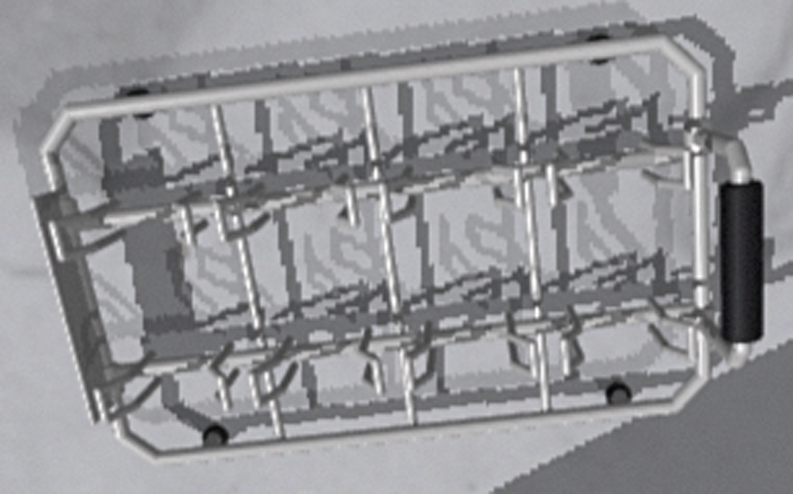

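Run:
```python
from h import *
import pickle
c,im=pickle.load(open("rack.pkl","rb"))
Z=lambda u,v:(140+u/2.6-.3,60+v/2.6-.3)
for z in (22,26):
    g=lambda u,v:cast(c,Z(u,v),z)[:2]
    f=[g(65,112),g(660,45)]; n=[g(155,457),g(680,408)]; rt=[g(700,75),g(703,385)]
    cr=[[g(215,105),g(278,436)],[g(366,88),g(411,424)],[g(517,68),g(546,410)]]
    an=lambda L:np.arctan2(*(L[0]-L[1])[::-1])
    print(z,"far",f,"near",n,"right",rt)
    a=[an(f),an(n)]; print("ang y-axis",np.degrees(a)-90, "cross",[np.degrees(an(k)) for k in cr], np.degrees(an(rt)))
    y=np.array([np.cos(np.mean(a)),np.sin(np.mean(a))]); x=np.array([y[1],-y[0]])
    print("width",x@(np.mean(f,0)-np.mean(n,0)),"xmid",x@(np.mean(f,0)+np.mean(n,0))/2)
    ys=[y@np.mean(k,0) for k in cr]; print("cross y",ys,"right y",y@np.mean(rt,0))
    xm=x@(np.mean(f,0)+np.mean(n,0))/2
    print("centre by mid cross",x*xm+y*ys[1],"by all",x*xm+y*np.mean(ys), "by right+152",x*xm+y*(y@np.mean(rt,0)+152))
print("grip z88",cast(c,(425,160),88))
```

```text
22 far [array([561.2, -75.9]), array([ 589.9, -348. ])] near [array([385.8, -97.1]), array([ 413.5, -371.8])] right [array([ 577.1, -367.2]), array([ 426.2, -382.5])]
ang y-axis [6.02106292 5.75808665] cross [np.float64(6.003628764913826), np.float64(5.982215538851671), np.float64(6.358929327658395)] 5.789528426389055
width 177.28027234218595 xmid 462.1233086810826
cross y [np.float64(-202.6924728440998), np.float64(-272.75310365338714), np.float64(-342.62819071052195)] right y -424.3464372165971
centre by mid cross [ 487.67161001 -223.89419102] by all [ 487.6652637  -223.83266957] by right+152 [ 487.62988133 -223.48967117]
26 far [array([561.4, -77.7]), array([ 589.9, -347.2])] near [array([387.7, -98.7]), array([ 415.1, -370.7])] right [array([ 577.1, -366.1]), array([ 427.7, -381.3])]
ang y-axis [6.03667171 5.75230222] cross [np.float64(5.992717436371092), np.float64(5.971135782668888), np.float64(6.321261005994453)] 5.8093003196874955
width 175.61369291056886 xmid 462.9815806217809
cross y [np.float64(-203.8295457656062), np.float64(-273.1836000692434), np.float64(-342.40707754629756)] right y -423.3190223040431
centre by mid cross [ 488.58874811 -224.19245876] by all [ 488.58427817 -224.14916328] by right+152 [ 488.39726189 -222.33773957]
grip z88 [ 505.9 -373.2   88. ]
```

Request:
carry_out([
  {"dp": [0,-48,-4],"yaw": 0},
  {"dp": [0,-96,-8],"yaw": 0},
  {"dp": [0,-144,-12],"yaw": 0},
  {"dp": [0,-192,-16],"yaw": 0},
  {"dp": [0,-240,-20],"yaw": 0},
  {"dp": [0,-288,-24],"yaw": 0},
  {"dp": [0,-336,-28],"yaw": 0},
  {"dp": [0,-384,-32],"yaw": 0},
  {"dp": [0,-432,-36],"yaw": 0},
  {"dp": [0,-480,-40],"yaw": 0},
  {"dp": [0,-480,-40],"yaw": 0},
  {"dp": [0,-480,-40],"yaw": 0},
])

```text
clock: 2.9
eef_pos: [500.2, 222.9, 339.0]
tcp_rot: [3.141, 0.001, -0.0]
contact_force: [-0.5, -0.2, 0.4]
opening: 0.599
grasp_force: 0.0
```

Run:
```python
from h import *
import pickle
s=r.sense();print(s["eef_pos"],s["tcp_rot"],s["opening"])
c=r.get_calibration("wrist"); im=r.grab_frame("wrist"); pickle.dump((c,im),open("tray.pkl","wb"))
z=im[30:300,100:500]
cv2.imwrite("pics/trayz.png",cv2.resize(z[:,:,::-1],None,fx=2,fy=2,interpolation=cv2.INTER_CUBIC)[:600,:800])
```

```text
[500.17604325 222.88907335 338.95434006] [ 3.14078896e+00  5.22509717e-04 -4.33231528e-04] 0.5986082402277708
```

View pics/trayz.png

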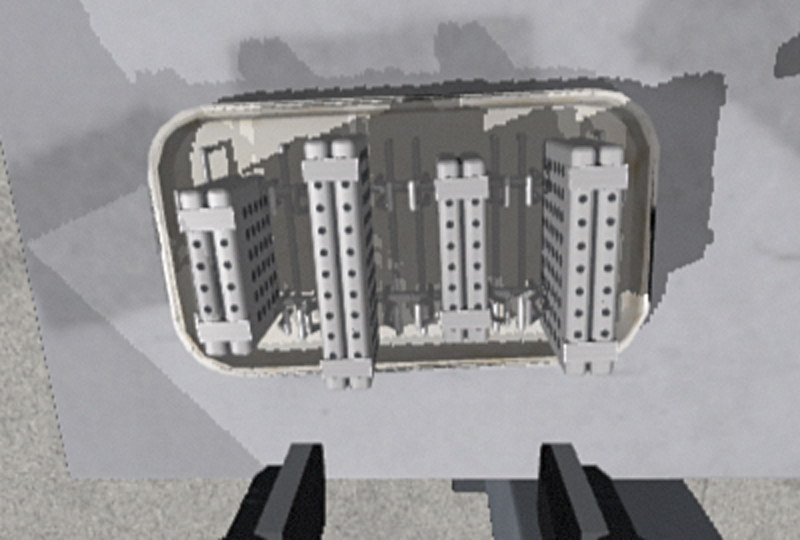

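The tray holds four cassettes. In the zoom, their tops run A (190–240, 190–355), B (305–372, 140–388), C (436–488, 158–342) and D (548–628, 145–373). I'll cast their end edges and compare the lengths.

Run:
```python
from h import *
import pickle
c,im=pickle.load(open("tray.pkl","rb"))
Z=lambda u,v:(100+u/2-.25,30+v/2-.25)
T={"A":((205,190),(228,354)),"B":((329,141),(350,388)),"C":((461,159),(466,342)),"D":((592,146),(588,373))}
H={1:104,2:124,3:92,4:114};L={1:148,2:128,3:110,4:96}
for k,(f,n) in T.items():
    for i in H:
        a,b=cast(c,Z(*f),H[i])[:2],cast(c,Z(*n),H[i])[:2]
        print(k,i,"len %.0f/%d"%(np.hypot(*(a-b)),L[i]),"ctr",(a+b)/2,"yaw %.1f"%np.degrees(np.arctan2(*(a-b)[::-1])))
```

```text
A 1 len 96/148 ctr [492.8 345.9] yaw 1.8
A 2 len 91/128 ctr [497.8  339.25] yaw 1.7
A 3 len 100/110 ctr [489.85 349.9 ] yaw 1.7
A 4 len 94/96 ctr [495.3 342.6] yaw 1.7
B 1 len 145/148 ctr [494.7 275.2] yaw 2.1
B 2 len 137/128 ctr [499.6  272.35] yaw 2.1
B 3 len 149/110 ctr [491.75 276.9 ] yaw 2.2
B 4 len 141/96 ctr [497.15 273.75] yaw 2.2
C 1 len 105/148 ctr [504.85 204.65] yaw 2.4
C 2 len 100/128 ctr [509.2 205.6] yaw 2.4
C 3 len 109/110 ctr [502.25 204.05] yaw 2.5
C 4 len 102/96 ctr [507.   205.15] yaw 2.4
D 1 len 132/148 ctr [498.3 132.5] yaw 3.5
D 2 len 125/128 ctr [503.   137.35] yaw 3.4
D 3 len 136/110 ctr [495.5  129.55] yaw 3.5
D 4 len 129/96 ctr [500.6 134.9] yaw 3.5
```

The lengths identify A=4, B=1, C=3 and D=2 (left to right), all at about 2.4° yaw. Measured from the handle, the slots are 4 → −105, 1 → −35, 3 → +35 and 2 → +105. I'll pick cassette 4 first.

Request:
carry_out([
  {"dp": [-2,-40,20],"yaw": -1},
  {"dp": [-4,-80,50],"yaw": -2.4},
  {"dp": [-5,-120,90],"yaw": -2.4},
  {"dp": [-5,-120,130],"yaw": -2.4},
  {"dp": [-5,-120,165],"yaw": -2.4},
  {"dp": [-5,-120,190],"yaw": -2.4},
  {"dp": [-5,-120,210],"yaw": -2.4},
  {"dp": [-5,-120,225],"yaw": -2.4},
  {"dp": [-5,-120,240],"yaw": -2.4},
  {"dp": [-5,-120,254],"yaw": -2.4},
  {"dp": [-5,-120,254],"yaw": -2.4},
  {"dp": [-5,-120,254],"yaw": -2.4},
])

```text
clock: 4.45
eef_pos: [495.4, 344.2, 85.6]
tcp_rot: [-3.141, -0.0, 0.042]
contact_force: [0.7, 0.5, -0.4]
opening: 0.594
grasp_force: 0.0
```

Run:
```python
from h import *
s=r.sense();print(s["eef_pos"],s["contact_force"])
im=r.grab_frame("wrist")
cv2.imwrite("pics/a1.png",im[:,:,::-1])
```

```text
[495.35040113 344.21524041  85.63924331] [ 0.73543334  0.52515118 -0.3921022 ]
```

View pics/a1.png

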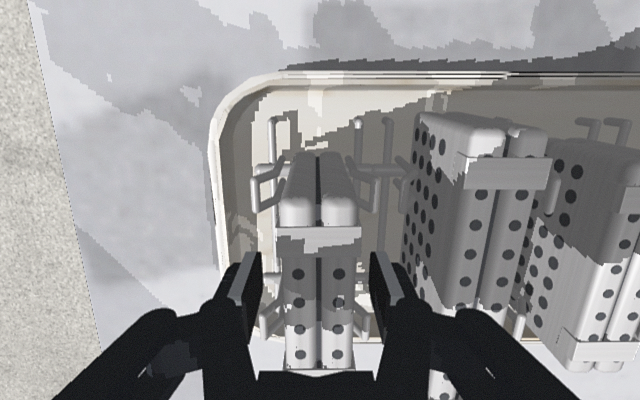

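The jaws' inner faces at x≈262 and 371 bracket cassette 4, centred at x≈319. I'll close.

Request:
carry_out([
  {"dp": [0,0,0],"yaw": 0},
  {"dp": [0,0,0],"yaw": 0},
  {"dp": [0,0,0],"yaw": 0},
  {"dp": [0,0,0],"yaw": 0},
  {"dp": [0,0,0],"yaw": 0},
], fingers=-1, grip_force=60)

```text
clock: 5.12
eef_pos: [495.4, 344.3, 85.9]
tcp_rot: [-3.141, -0.001, 0.042]
contact_force: [-0.6, -0.1, 6.6]
opening: 0.321
grasp_force: 59.3
```

Request:
carry_out([
  {"dp": [0,0,-15],"yaw": 0},
  {"dp": [0,0,-45],"yaw": 0},
  {"dp": [0,0,-85],"yaw": 0},
  {"dp": [0,0,-120],"yaw": 0},
  {"dp": [-1,20,-135],"yaw": 0},
  {"dp": [-2,55,-135],"yaw": 0},
  {"dp": [-4,100,-135],"yaw": -1},
  {"dp": [-6,150,-135],"yaw": -1},
  {"dp": [-8,200,-135],"yaw": -2},
  {"dp": [-10,250,-135],"yaw": -2},
  {"dp": [-12,300,-135],"yaw": -3},
  {"dp": [-13,350,-135],"yaw": -3.6},
])

```text
clock: 6.62
eef_pos: [495.2, -8.6, 219.8]
tcp_rot: [3.141, 0.002, 0.105]
contact_force: [-0.1, 0.4, -2.3]
opening: 0.321
grasp_force: 59.4
```

Request:
carry_out([
  {"dp": [0,45,0],"yaw": 0},
  {"dp": [0,95,0],"yaw": 0},
  {"dp": [0,145,0],"yaw": 0},
  {"dp": [0,195,0],"yaw": 0},
  {"dp": [0,240,0],"yaw": 0},
  {"dp": [0,275,0],"yaw": 0},
  {"dp": [0,300,0],"yaw": 0},
  {"dp": [0,300,0],"yaw": 0},
])

```text
clock: 7.62
eef_pos: [527.4, -306.0, 219.8]
tcp_rot: [-3.141, 0.001, 0.103]
contact_force: [-0.5, -0.2, -2.1]
opening: 0.322
grasp_force: 59.5
```

Request:
carry_out([
  {"dp": [-16,10,0],"yaw": 0},
  {"dp": [-30.7,19.3,0],"yaw": 0},
  {"dp": [-30.7,19.3,15],"yaw": 0},
  {"dp": [-30.7,19.3,40],"yaw": 0},
  {"dp": [-30.7,19.3,65],"yaw": 0},
  {"dp": [-30.7,19.3,73],"yaw": 0},
  {"dp": [-30.7,19.3,73],"yaw": 0},
  {"dp": [-30.7,19.3,73],"yaw": 0},
])

```text
clock: 8.62
eef_pos: [500.3, -327.3, 148.1]
tcp_rot: [3.141, -0.001, 0.105]
contact_force: [0.2, -0.6, -1.7]
opening: 0.319
grasp_force: 59.6
```

Run:
```python
from h import *
import pickle
c=r.get_calibration("wrist");im=r.grab_frame("wrist"); pickle.dump((c,im),open("p4.pkl","wb"))
cv2.imwrite("pics/p4.png",im[:,:,::-1])
o=np.array([488,-224]);a=np.radians(5.95);X=np.array([np.cos(a),np.sin(a)]);Y=np.array([-X[1],X[0]])
for x,y in [(47,-87.5),(47,-122.5),(29,-87.5),(29,-122.5)]: print(x,y,proj(c,[*(o+X*x+Y*y),55]).round(0))
```

```text
47 -87.5 [[292. 143.]]
47 -122.5 [[342. 143.]]
29 -87.5 [[292. 168.]]
29 -122.5 [[342. 168.]]
```

View pics/p4.png

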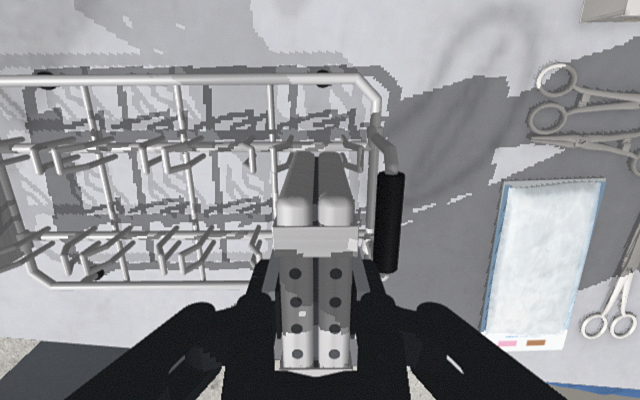

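Run:
```python
from h import *
import pickle
c,im=pickle.load(open("p4.pkl","rb"))
z=cv2.resize(im[110:280,220:410,::-1],None,fx=3.5,fy=3.5,interpolation=cv2.INTER_CUBIC)
cv2.imwrite("pics/p4z.png",z)
o=np.array([488,-224]);a=np.radians(5.95);X=np.array([np.cos(a),np.sin(a)]);Y=np.array([-X[1],X[0]])
for x in (38,-38):
  for y,h in [(-52.5,50),(-60.5,74),(-79.5,74),(-87.5,50),(-130.5,74),(-122.5,50)]: print(x,y,h,((proj(c,[*(o+X*x+Y*y),h])[0]-[220,110])*3.5).round(0))
```

```text
38 -52.5 50 [ 82. 155.]
38 -60.5 74 [ 98. 182.]
38 -79.5 74 [201. 182.]
38 -87.5 50 [253. 155.]
38 -130.5 74 [478. 182.]
38 -122.5 50 [425. 155.]
-38 -52.5 50 [105. 488.]
-38 -60.5 74 [122. 544.]
-38 -79.5 74 [215. 544.]
-38 -87.5 50 [260. 488.]
-38 -130.5 74 [463. 544.]
-38 -122.5 50 [416. 489.]
```

View pics/p4z.png

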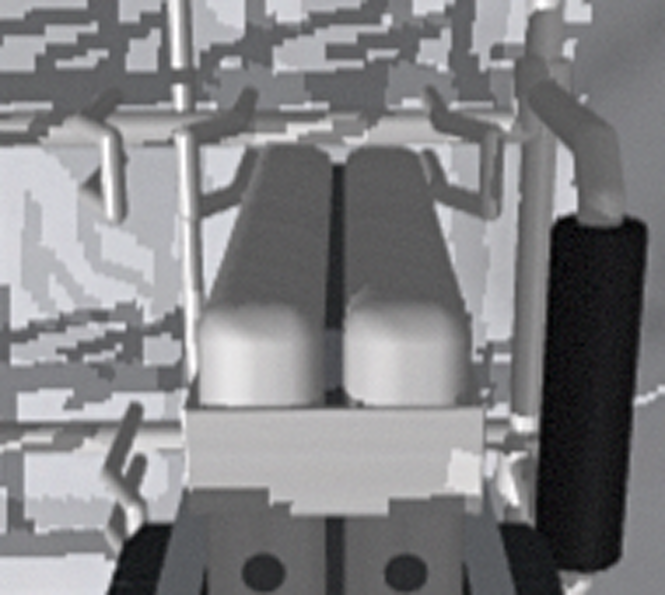

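The −105 slot's hairpin tips at zoom x≈185 and 490 (mid 338) match the prediction of 339. The cassette's lower end is centred at 340, so I'll lower it.

Request:
carry_out([
  {"dp": [0,0,15],"yaw": 0},
  {"dp": [0,0,30],"yaw": 0},
  {"dp": [0,0,42],"yaw": 0},
  {"dp": [0,0,50],"yaw": 0},
  {"dp": [0,0,56],"yaw": 0},
  {"dp": [0,0,60],"yaw": 0},
  {"dp": [0,0,62],"yaw": 0},
  {"dp": [0,0,62],"yaw": 0},
])

```text
clock: 9.68
eef_pos: [499.8, -327.1, 85.9]
tcp_rot: [3.141, -0.0, 0.105]
contact_force: [-2.1, 0.7, 3.3]
opening: 0.32
grasp_force: 60.1
```

Request:
carry_out([
  {"dp": [0,0,0],"yaw": 0},
  {"dp": [0,0,0],"yaw": 0},
  {"dp": [0,0,0],"yaw": 0},
  {"dp": [0,0,-5],"yaw": 0},
  {"dp": [0,0,-20],"yaw": 0},
  {"dp": [0,0,-45],"yaw": 0},
  {"dp": [0,0,-85],"yaw": 0},
  {"dp": [0,0,-135],"yaw": 0},
  {"dp": [0,0,-135],"yaw": 0},
], fingers=-0.1)

```text
clock: 10.8
eef_pos: [502.0, -328.5, 225.8]
tcp_rot: [3.136, -0.007, 0.105]
contact_force: [-0.0, 0.5, -0.0]
opening: 0.448
grasp_force: 0.0
```

Run:
```python
from h import *
im=r.grab_frame("wrist")
cv2.imwrite("pics/p4b.png",im[:,:,::-1])
```

```text
(no output)
```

View pics/p4b.png

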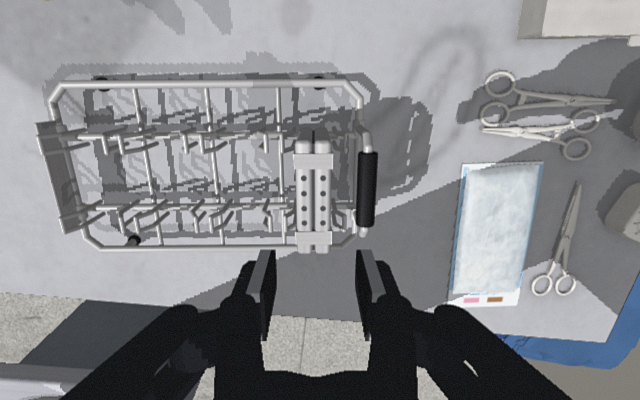

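Cassette 4 stands straight in the slot by the handle, at (314,195). Cassette 1 is next.

Request:
carry_out([
  {"dp": [2,-25,0],"yaw": 0},
  {"dp": [7,-75,0],"yaw": 0},
  {"dp": [12,-130,0],"yaw": 1},
  {"dp": [17,-185,0],"yaw": 1},
  {"dp": [22,-240,0],"yaw": 2},
  {"dp": [28,-295,0],"yaw": 2},
  {"dp": [33,-350,0],"yaw": 3},
  {"dp": [38,-405,0],"yaw": 3.5},
  {"dp": [43,-460,0],"yaw": 3.5},
  {"dp": [48,-515,0],"yaw": 3.5},
  {"dp": [53,-565,0],"yaw": 3.5},
  {"dp": [55.7,-601.5,0],"yaw": 3.5},
], fingers=0.2)

```text
clock: 12.35
eef_pos: [489.9, 279.4, 219.0]
tcp_rot: [3.141, 0.003, 0.045]
contact_force: [1.7, -0.3, -0.1]
opening: 0.597
grasp_force: 0.0
```

Request:
carry_out([
  {"dp": [0,0,5],"yaw": 0},
  {"dp": [0,0,20],"yaw": 0},
])

```text
clock: 12.6
eef_pos: [491.1, 276.8, 199.3]
tcp_rot: [3.141, 0.001, 0.045]
contact_force: [0.3, 0.4, -0.3]
opening: 0.603
grasp_force: 0.0
```

Request:
carry_out([
  {"dp": [3.5,1,20],"yaw": 0},
  {"dp": [3.5,1,55],"yaw": 0},
  {"dp": [3.5,1,85],"yaw": 0},
  {"dp": [3.5,1,105],"yaw": 0},
  {"dp": [3.5,1,118],"yaw": 0},
  {"dp": [3.5,1,124],"yaw": 0},
  {"dp": [3.5,1,124],"yaw": 0},
])

```text
clock: 13.48
eef_pos: [495.6, 275.8, 76.2]
tcp_rot: [3.141, 0.0, 0.043]
contact_force: [-0.1, -0.4, 0.7]
opening: 0.6
grasp_force: 0.0
```

Request:
carry_out([
  {"dp": [0,0,0],"yaw": 0},
  {"dp": [0,0,0],"yaw": 0},
  {"dp": [0,0,0],"yaw": 0},
  {"dp": [0,0,0],"yaw": 0},
  {"dp": [0,0,0],"yaw": 0},
], fingers=-1)

```text
clock: 14.1
eef_pos: [496.2, 276.5, 77.1]
tcp_rot: [-3.141, -0.001, 0.044]
contact_force: [-1.1, -0.3, 7.0]
opening: 0.325
grasp_force: 59.1
```

Request:
carry_out([
  {"dp": [0,0,-15],"yaw": 0},
  {"dp": [0,0,-45],"yaw": 0},
  {"dp": [0,0,-90],"yaw": 0},
  {"dp": [0,0,-125],"yaw": 0},
  {"dp": [-1,20,-140],"yaw": 0},
  {"dp": [-3,55,-140],"yaw": 0},
  {"dp": [-5,100,-140],"yaw": -1},
  {"dp": [-8,150,-140],"yaw": -1},
  {"dp": [-10,200,-140],"yaw": -2},
  {"dp": [-13,250,-140],"yaw": -2},
  {"dp": [-15,300,-140],"yaw": -3},
  {"dp": [-18,350,-140],"yaw": -3.5},
])

```text
clock: 15.6
eef_pos: [491.5, -76.5, 215.8]
tcp_rot: [-3.141, 0.001, 0.105]
contact_force: [0.6, -0.1, -2.3]
opening: 0.319
grasp_force: 59.5
```

Request:
carry_out([
  {"dp": [-9,45,0],"yaw": 0},
  {"dp": [-15,95,0],"yaw": 0},
  {"dp": [-18,140,0],"yaw": 0},
  {"dp": [-20,170,0],"yaw": 0},
  {"dp": [-20,185,0],"yaw": 0},
  {"dp": [-20,185,0],"yaw": 0},
  {"dp": [-20,185,0],"yaw": 0},
])

```text
clock: 16.48
eef_pos: [492.1, -259.3, 216.0]
tcp_rot: [-3.141, 0.001, 0.105]
contact_force: [-1.0, -0.4, -1.9]
opening: 0.318
grasp_force: 59.4
```

Request:
carry_out([
  {"dp": [0,-0.5,20],"yaw": 0},
  {"dp": [0,-0.5,50],"yaw": 0},
  {"dp": [0,-0.5,75],"yaw": 0},
  {"dp": [0,-0.5,92],"yaw": 0},
  {"dp": [0,-0.5,105],"yaw": 0},
  {"dp": [0,-0.5,116],"yaw": 0},
  {"dp": [0,-0.5,125],"yaw": 0},
  {"dp": [0,-0.5,132],"yaw": 0},
  {"dp": [0,-0.5,136],"yaw": 0},
  {"dp": [0,-0.5,138.5],"yaw": 0},
  {"dp": [0,-0.5,138.5],"yaw": 0},
])

```text
clock: 17.85
eef_pos: [492.5, -259.9, 77.8]
tcp_rot: [3.142, -0.0, 0.105]
contact_force: [0.2, -0.3, -3.0]
opening: 0.319
grasp_force: 59.6
```

Request:
carry_out([
  {"dp": [0,0,0.7],"yaw": 0},
  {"dp": [0,0,0.7],"yaw": 0},
  {"dp": [0,0,0.7],"yaw": 0},
  {"dp": [0,0,-5],"yaw": 0},
  {"dp": [0,0,-20],"yaw": 0},
  {"dp": [0,0,-45],"yaw": 0},
  {"dp": [0,0,-85],"yaw": 0},
  {"dp": [0,0,-140],"yaw": 0},
  {"dp": [0,0,-140],"yaw": 0},
], fingers=-0.1)

```text
clock: 18.98
eef_pos: [495.0, -261.2, 223.4]
tcp_rot: [3.137, -0.008, 0.105]
contact_force: [0.3, -0.2, -0.2]
opening: 0.453
grasp_force: 0.0
```

Run:
```python
from h import *
im=r.grab_frame("wrist")
cv2.imwrite("pics/p1b.png",im[:,:,::-1])
```

```text
(no output)
```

View pics/p1b.png

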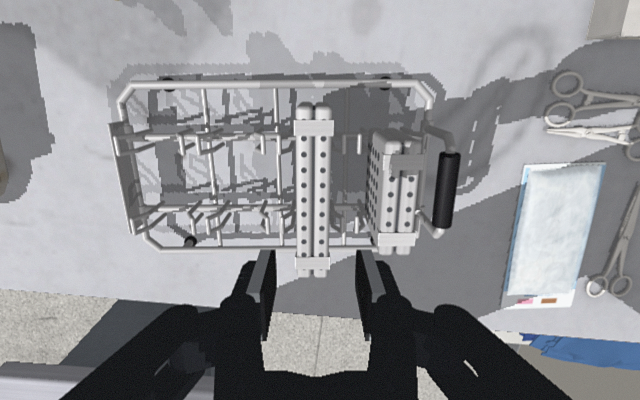

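Cassette 1 stands in the second slot at (313,190), and cassette 4 is undisturbed. Cassette 3 is next.

Request:
carry_out([
  {"dp": [3,-25,0],"yaw": 0},
  {"dp": [9,-75,0],"yaw": 0},
  {"dp": [16,-130,0],"yaw": 1},
  {"dp": [23,-185,0],"yaw": 1},
  {"dp": [30,-240,0],"yaw": 2},
  {"dp": [37,-295,0],"yaw": 2},
  {"dp": [44,-350,0],"yaw": 3},
  {"dp": [51,-405,0],"yaw": 3.5},
  {"dp": [56,-445,5],"yaw": 3.5},
  {"dp": [58,-460.5,15],"yaw": 3.5},
  {"dp": [58,-460.5,25],"yaw": 3.5},
  {"dp": [58,-460.5,25],"yaw": 3.5},
], fingers=0.2)

```text
clock: 20.52
eef_pos: [501.0, 202.6, 191.3]
tcp_rot: [3.14, 0.003, 0.043]
contact_force: [-0.2, -0.4, 0.6]
opening: 0.602
grasp_force: 0.0
```

Request:
carry_out([
  {"dp": [1.5,-2,20],"yaw": 0},
  {"dp": [1.5,-2,55],"yaw": 0},
  {"dp": [1.5,-2,85],"yaw": 0},
  {"dp": [1.5,-2,106],"yaw": 0},
  {"dp": [1.5,-2,120],"yaw": 0},
  {"dp": [1.5,-2,127],"yaw": 0},
  {"dp": [1.5,-2,127],"yaw": 0},
])

```text
clock: 21.4
eef_pos: [503.2, 205.4, 65.6]
tcp_rot: [3.141, 0.001, 0.043]
contact_force: [-0.1, 0.3, 0.9]
opening: 0.596
grasp_force: 0.0
```

Request:
carry_out([
  {"dp": [0,0,0],"yaw": 0},
  {"dp": [0,0,0],"yaw": 0},
  {"dp": [0,0,0],"yaw": 0},
  {"dp": [0,0,0],"yaw": 0},
  {"dp": [0,0,0],"yaw": 0},
], fingers=-1)

```text
clock: 22.02
eef_pos: [503.7, 206.2, 66.3]
tcp_rot: [3.142, -0.001, 0.044]
contact_force: [-0.9, -2.5, 5.9]
opening: 0.321
grasp_force: 59.4
```

Request:
carry_out([
  {"dp": [0,0,-15],"yaw": 0},
  {"dp": [0,0,-45],"yaw": 0},
  {"dp": [0,0,-90],"yaw": 0},
  {"dp": [0,0,-130],"yaw": 0},
  {"dp": [-2,20,-148],"yaw": 0},
  {"dp": [-5,55,-150],"yaw": 0},
  {"dp": [-9,100,-150],"yaw": -1},
  {"dp": [-13,150,-150],"yaw": -1},
  {"dp": [-18,200,-150],"yaw": -2},
  {"dp": [-22,250,-150],"yaw": -2},
  {"dp": [-26,295,-150],"yaw": -3},
  {"dp": [-30,340,-150],"yaw": -3.5},
])

```text
clock: 23.52
eef_pos: [486.7, -136.8, 215.3]
tcp_rot: [-3.141, 0.001, 0.105]
contact_force: [-0.4, 0.4, -1.5]
opening: 0.321
grasp_force: 59.4
```

Request:
carry_out([
  {"dp": [-4,30,0],"yaw": 0},
  {"dp": [-8,48,0],"yaw": 0},
  {"dp": [-8,54,0],"yaw": 0},
  {"dp": [-8,54,0],"yaw": 0},
  {"dp": [-8,54,0],"yaw": 0},
])

```text
clock: 24.15
eef_pos: [485.9, -188.4, 215.7]
tcp_rot: [-3.141, 0.0, 0.106]
contact_force: [-0.2, -0.8, -2.0]
opening: 0.32
grasp_force: 59.4
```

Seated TCP height is 66.3, so I lower by 149.

Request:
carry_out([
  {"dp": [0,0.5,20],"yaw": 0},
  {"dp": [0,0.5,55],"yaw": 0},
  {"dp": [0,0.5,85],"yaw": 0},
  {"dp": [0,0.5,103],"yaw": 0},
  {"dp": [0,0.5,116],"yaw": 0},
  {"dp": [0,0.5,127],"yaw": 0},
  {"dp": [0,0.5,136],"yaw": 0},
  {"dp": [0,0.5,143],"yaw": 0},
  {"dp": [0,0.5,147],"yaw": 0},
  {"dp": [0,0.5,149],"yaw": 0},
  {"dp": [0,0.5,149],"yaw": 0},
])

```text
clock: 25.52
eef_pos: [486.1, -189.8, 66.8]
tcp_rot: [3.142, -0.0, 0.105]
contact_force: [0.3, -0.3, -1.5]
opening: 0.32
grasp_force: 59.4
```

Request:
carry_out([
  {"dp": [0,0,0],"yaw": 0},
  {"dp": [0,0,0],"yaw": 0},
  {"dp": [0,0,0],"yaw": 0},
  {"dp": [0,0,-5],"yaw": 0},
  {"dp": [0,0,-20],"yaw": 0},
  {"dp": [0,0,-45],"yaw": 0},
  {"dp": [0,0,-90],"yaw": 0},
  {"dp": [0,0,-150],"yaw": 0},
  {"dp": [0,0,-150],"yaw": 0},
], fingers=-0.1)

```text
clock: 26.65
eef_pos: [488.8, -190.9, 222.5]
tcp_rot: [3.137, -0.009, 0.105]
contact_force: [-0.3, -1.1, -0.7]
opening: 0.449
grasp_force: 0.0
```

Run:
```python
from h import *
im=r.grab_frame("wrist")
cv2.imwrite("pics/p3b.png",im[:,:,::-1])
```

```text
(no output)
```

View pics/p3b.png

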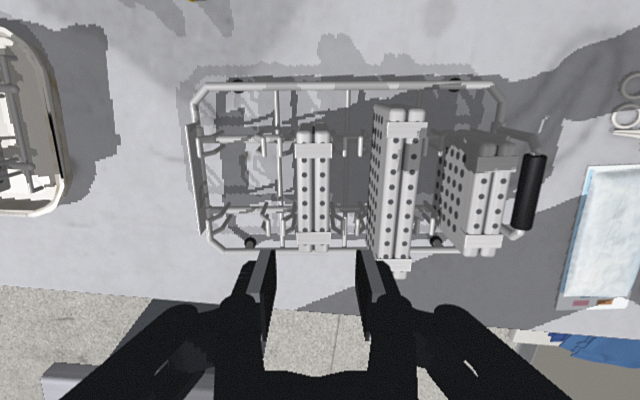

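Cassette 3 stands straight in the third slot at (313,190). Last is cassette 2.

Request:
carry_out([
  {"dp": [4,-25,0],"yaw": 0},
  {"dp": [12,-75,0],"yaw": 1},
  {"dp": [20,-130,0],"yaw": 1},
  {"dp": [29,-185,0],"yaw": 2},
  {"dp": [38,-240,0],"yaw": 3},
  {"dp": [46,-290,0],"yaw": 3.3},
  {"dp": [50,-315,0],"yaw": 3.3},
  {"dp": [51.2,-323.4,0],"yaw": 3.3},
  {"dp": [51.2,-323.4,10],"yaw": 3.3},
  {"dp": [51.2,-323.4,20],"yaw": 3.3},
  {"dp": [51.2,-323.4,20],"yaw": 3.3},
], fingers=0.2)

```text
clock: 28.08
eef_pos: [502.3, 136.0, 195.5]
tcp_rot: [3.141, 0.002, 0.046]
contact_force: [-0.2, -0.1, 0.9]
opening: 0.603
grasp_force: 0.0
```

Request:
carry_out([
  {"dp": [0.5,-1.5,15],"yaw": 0},
  {"dp": [0.5,-1.5,40],"yaw": 0},
  {"dp": [0.5,-1.5,65],"yaw": 0},
  {"dp": [0.5,-1.5,84],"yaw": 0},
  {"dp": [0.5,-1.5,95],"yaw": 0},
  {"dp": [0.5,-1.5,101],"yaw": 0},
  {"dp": [0.5,-1.5,101],"yaw": 0},
])

```text
clock: 28.95
eef_pos: [503.5, 138.7, 95.7]
tcp_rot: [3.142, 0.0, 0.047]
contact_force: [-0.6, 0.0, -0.2]
opening: 0.602
grasp_force: 0.0
```

Request:
carry_out([
  {"dp": [0,0,0],"yaw": 0},
  {"dp": [0,0,0],"yaw": 0},
  {"dp": [0,0,0],"yaw": 0},
  {"dp": [0,0,0],"yaw": 0},
  {"dp": [0,0,0],"yaw": 0},
], fingers=-1)

```text
clock: 29.58
eef_pos: [504.0, 139.0, 96.5]
tcp_rot: [-3.141, -0.001, 0.047]
contact_force: [-1.5, 0.8, 6.5]
opening: 0.316
grasp_force: 60.1
```

Request:
carry_out([
  {"dp": [0,0,-15],"yaw": 0},
  {"dp": [0,0,-45],"yaw": 0},
  {"dp": [0,0,-85],"yaw": 0},
  {"dp": [-1,10,-112],"yaw": 0},
  {"dp": [-5,35,-120],"yaw": 0},
  {"dp": [-11,75,-120],"yaw": -1},
  {"dp": [-18,125,-120],"yaw": -1},
  {"dp": [-26,175,-120],"yaw": -2},
  {"dp": [-33,220,-120],"yaw": -3},
  {"dp": [-37,248,-120],"yaw": -3.3},
  {"dp": [-38.2,257,-120],"yaw": -3.3},
  {"dp": [-38.2,257,-120],"yaw": -3.3},
])

```text
clock: 31.08
eef_pos: [477.3, -119.8, 216.0]
tcp_rot: [-3.141, 0.0, 0.104]
contact_force: [0.4, 0.9, -2.4]
opening: 0.318
grasp_force: 60.0
```

Request:
carry_out([
  {"dp": [0,0,0],"yaw": 0},
  {"dp": [0,0,0],"yaw": 0},
])

```text
clock: 31.32
eef_pos: [477.6, -118.9, 215.8]
tcp_rot: [-3.141, 0.0, 0.106]
contact_force: [-0.4, -0.3, -2.7]
opening: 0.316
grasp_force: 60.0
```

Request:
carry_out([
  {"dp": [0,0.5,20],"yaw": 0},
  {"dp": [0,0.5,45],"yaw": 0},
  {"dp": [0,0.5,65],"yaw": 0},
  {"dp": [0,0.5,80],"yaw": 0},
  {"dp": [0,0.5,92],"yaw": 0},
  {"dp": [0,0.5,102],"yaw": 0},
  {"dp": [0,0.5,110],"yaw": 0},
  {"dp": [0,0.5,116],"yaw": 0},
  {"dp": [0,0.5,119],"yaw": 0},
  {"dp": [0,0.5,119],"yaw": 0},
])

```text
clock: 32.58
eef_pos: [477.6, -120.3, 96.9]
tcp_rot: [3.142, -0.0, 0.105]
contact_force: [0.3, 0.1, -2.6]
opening: 0.321
grasp_force: 59.8
```

Request:
carry_out([
  {"dp": [0,0,0],"yaw": 0},
  {"dp": [0,0,0],"yaw": 0},
  {"dp": [0,0,0],"yaw": 0},
  {"dp": [0,0,-5],"yaw": 0},
  {"dp": [0,0,-20],"yaw": 0},
  {"dp": [0,0,-45],"yaw": 0},
  {"dp": [0,0,-90],"yaw": 0},
  {"dp": [0,40,-140],"yaw": 0},
  {"dp": [0,90,-180],"yaw": 0},
  {"dp": [0,110,-190],"yaw": 0},
  {"dp": [0,110,-190],"yaw": 0},
], fingers=-0.1)

```text
clock: 33.95
eef_pos: [489.1, -230.7, 287.6]
tcp_rot: [3.141, -0.001, 0.103]
contact_force: [-0.2, 0.4, -0.0]
opening: 0.451
grasp_force: 0.0
```

Run:
```python
from h import *
im=r.grab_frame("wrist")
cv2.imwrite("pics/end.png",im[:,:,::-1]); print(r.sense()["qvel"].round(3))
```

```text
[ 0.026  0.011  0.031  0.004 -0.002  0.006]
```

View pics/end.png

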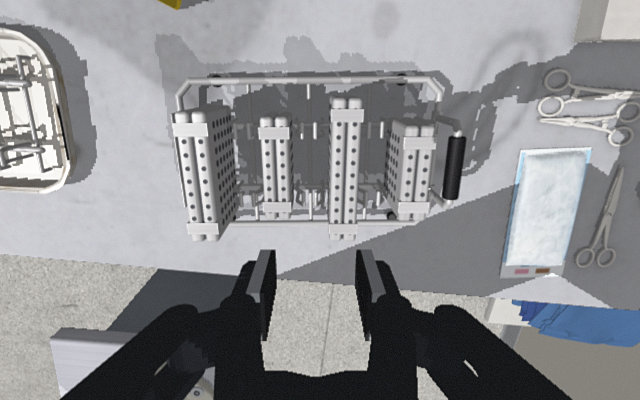

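All four cassettes stand in their slots. From the handle the order is 4, 1, 3, 2, at pixels (412,170), (344,170), (277,165) and (198,175). I'll check the numbers before handing in.

Run:
```python
from h import *
c=r.get_calibration("wrist")
a=np.radians(5.95);X=np.array([np.cos(a),np.sin(a)]);Y=np.array([-X[1],X[0]])
for k,f,n,h in [(2,(189,110),(205,240),124),(3,(275,118),(280,219),92),(1,(347,97),(343,240),104),(4,(418,126),(410,219),114)]:
    p,q=cast(c,f,h)[:2],cast(c,n,h)[:2];m=(p+q)/2-[488,-224]
    print(k,"rack x,y",(X@m).round(1),(Y@m).round(1),"len",np.hypot(*(p-q)).round(0),"yaw",np.degrees(np.arctan2(*(p-q)[::-1])).round(1))
```

```text
2 rack x,y -0.7 104.9 len 126.0 yaw 6.1
3 rack x,y -1.2 33.7 len 106.0 yaw 6.5
1 rack x,y -0.7 -34.3 len 145.0 yaw 6.0
4 rack x,y 1.0 -99.5 len 92.0 yaw 6.7
```

```bash
python3 -c "
from rig import r
print(r.sign_off())"
```

```text
the job is handed in; nothing more can be done
None
```

All four cassettes are in the oven rack, in the order 4, 1, 3, 2 counted from the handle, standing upright and released. By my last camera check each is within about 6 mm of its slot centre. The job was handed in at about 34 s and no verdict came back.

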